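# Push the gear selector into reverse

## Robot

A 6-joint arm with a two-finger parallel gripper is mounted at the origin on the work surface. World frame = base frame: x ahead of the robot, y to its left, z up, the work surface at z = 0. Lengths are in mm, angles in degrees, forces in N, time in s.
With the tool pointing down it reaches from about 350 to 1000 mm from the base axis. Payload 7.1 kg.
Tool frame: the origin (TCP) lies between the finger pads; the fingertips stand 14 mm ahead of it and the grasp point (between the pads) lies 5 mm behind it; x points along the fingers, z is the direction in which the jaws open and shut, and the axes are right-handed (so a half turn about x gives the same grasp; the last joint's range is limited). The gripper opens to 85 mm and grips with 20 to 120 N. Pads are 22 mm wide; open, the fingers measure 114 mm over their backs; the gripper's body (76 mm by 85 mm) begins 54 mm behind the grasp point. The pads swing forward as they close: fully open they stand 13 mm farther back than shut.
Start: joints at [66.119, 24.242, 93.386, -0, 62.372, -1.089], TCP at [242.087, 576.193, 245.319] pointing down, gripper open.
Joint ranges: [-172.04, 172.04], [-51.8, 120.97], [4.93, 147.93], [-75.15, 255.16], [6.16, 154.13], [-145.62, 145.62]. Speed limits (degrees/s): [136.94, 136.94, 172.46, 180, 180, 180].

## Interface

Orientations are given as a 3x3 rotation matrix whose columns are the frame's x, y, z axes.
In Python, from plant import arm, cams, ticket gives the robot as it stands. The module is installed in compiled form; this text tells all that it offers.
- The arm moves only by the tool move_arm, never from a script. Its arguments are lists of equal length, an entry for each row: "rotation": the turn, a rotation vector about the tool's x, y, z in units of 180 degrees (1.0 is 180 degrees), a list of three; "translation": the shift along the tool's x, y, z in units of 0.5 m (1.0 is 0.5 m), a list of three; "fingers": the gripper's target within -1 to 1 (fully open at 1, half-way at 0, shut at -1). A call has 1 to 8 rows; each row is the pose to reach, as a shift and turn from the pose measured when the call began, along the tool's axes at that moment, turning the shorter way round; what a row does not reach only later rows make up. A row lasts 1/10 s, in which the tool goes at most 50 mm and 8.59 degrees, less where a joint would pass 70% of its speed; a pose out of reach is approached as far as the arm can. A call with a number of a shift or a turn outside -1 to 1 is refused whole. A call with a gripper value outside its range is refused whole. The fingers move at their own pace and stop on an object; the grip force is fixed at half the most. Time passes only in rows, so rows that repeat a pose let the fingers close. It gives the time, the measured TCP pose, the force and the opening at its end, in the units of the state.
- arm.get_state(): the state, without advancing time (a new reading comes with each control period).
- cams.grab_frame(name): name is "scene" or "side" or "wrist"; returns the picture (480x640x3 uint8, red, green, blue); there is no depth.
- cams.camera_info(name): a dict with "fov_y" (degrees; the focal length in pixels is half the picture's height over the tangent of half this angle, whatever the lens; pixels are square), "cx", "cy" (the principal point, pixels), "cam_to_world" (4x4, takes a point from camera to world coordinates). Camera axes: x right, y down, z forward; pixel columns grow to the right and rows downward; lengths in mm; the calibration is good to about 2 mm. A picture is of the moment at which its call begins: read the wrist's pose just before it. camera_info takes no time and is no camera call; for the wrist camera it gives the pose at the moment of the call.
- ticket.sign_off(): hands the job in, once; it reports no verdict.
The state is a dict: "clock": time; "joints": joint angles; "dq": joint speeds; "effort": joint torques, N m; "tool_pos": TCP position; "orientation": TCP orientation; "ft_force": force on the tool from outside, world axes, zero at the start; "ft_torque": the same for the moment, N m; "width": finger opening in mm.
Only numpy, scipy, OpenCV 4.12 (cv2) and the standard library are available. Lean on these libraries where they do the work, as an engineer would, in place of code of your own. Each camera call takes 0.05 s, during which the arm holds its last target.

## Task

Put the gear selector on the green carrier into reverse: with the fingertips, push its lever out of where it stands, across through neutral and fully home into the slot marked by the red plug, without straying into the other gear on that side. Push gently and do not grip the lever, and leave everything lying around where it is.

Things in the scene. Friction and masses are not known exactly. Their poses are not given: they have to be found in the camera images.
- selector_unit: grey cast selector unit on a green carrier plate 280 x 240 x 18 mm, fixed to the bench. Origin: centre of the carrier's underside, at bench height. x: fore-aft, along the two gate slots; y: across, from the left slot (y = -17 mm) to the right slot (y = +17 mm); z up. Turned up to 40 degrees either way. Housing 124 x 112 mm over its ribs. Lever pivot on the z axis, 55 mm up
- gate_center (a point): middle of the H gate, on the top face of the grey steel gate plate (134 x 110 mm), 143 mm above the unit's origin. Two slots 14 mm wide and 62 mm long run along the unit's x at y = -17 and +17 mm, joined at x = 0 by the neutral channel, 16 mm wide between two round-ended tongues. But for the lever, nothing within 190 mm stands higher than the plate
- lever: the gear lever: a bright steel stem 10 mm in diameter with a round black ball knob 40 mm in diameter on top, standing up through the gate. Origin at the pivot, its z axis along the stem up to the knob. The stem cannot pass through the tongues of the gate; it moves only along the H
- knob_center (a point): centre of the black ball knob, 175 mm from the pivot along the stem; about 230 mm above the bench when the lever stands in the middle of the gate, about 220 mm when it is in a slot's end
- select (a joint): sideways lean of the lever in rad, from -0.20 (left slot, unit y negative) to +0.20 (right slot, unit y positive); free to cross only while shift is near 0 (within about 0.035). Friction, about 2.3 N at the knob; stays where left; soft stops. Knob y in the unit frame = 0.175 m * cos(shift) * sin(select). Starts in the left slot
- shift (a joint): fore-aft lean of the lever in rad, from -0.26 (fully home in the slot end at unit x negative) through 0 (neutral) to +0.26 (fully home at unit x positive). Friction, about 3 N at the knob; stays where left; soft stops. Knob x in the unit frame = 0.175 m * sin(shift). Starts anywhere along the left slot
- red_plug: red round plug, 15 mm in diameter, 3 mm high, in the gate plate just beyond one end of the right slot: marks reverse. Origin: centre of its underside, at y = +17 mm and x = +46 or -46 mm in the unit frame, 143 mm up; which end varies
- white_plug: white round plug, same size, beyond the other end of the right slot (two more white plugs, fixed, mark the ends of the left slot)
- spare_knob: bystander: spare black knob, 40 mm in diameter, 49 mm tall, standing loose on the carrier; origin centre of its underside
- clevis_pin: bystander: steel clevis pin, 16 mm head, 42 mm tall, standing loose on the carrier; origin centre of its underside
- screwdriver: bystander: screwdriver with green handle, 210 mm, lying on the bench
- spanner: bystander: steel spanner, 180 mm, lying on the bench
- grease_tin: bystander: tin with a yellow band, 72 mm in diameter, 85 mm tall; origin centre of its underside
- tape_roll: bystander: blue ring of tape, 96 mm in diameter, 25 mm high, lying flat
- bolt_bin: bystander: black open bin of bolts, 100 x 150 x 65 mm

How it is judged:
By the outcome, as a careful person would: the job done as asked, in the order asked, and still so for the second after the job is handed in, with the robot touching nothing.
It also fails if it takes over 48 s, if anything falls off the work surface, if the arm or the gripper's body presses on something with over 40 N, if the wrist force passes 120 N, or if a joint passes its speed limit or range.

## Working session

There is one attempt and no reset: what is moved stays moved. The work goes in short steps, Python scripts to look and compute and a tool call to move; the robot and the scene stay as the last step left them, time stands still between calls to the robot, and variables do not carry over. Pictures are saved under pics/ and viewed, and the job is handed in when it is done.

Besides the shell and the picture viewer there is one more tool, called after "Call:" as name(argument=value, ...), one argument or row to a line, values as JSON. move_arm: Moves the arm, as the interface text tells. Its arguments: {"type":"object","properties":{"rotation":{"type":"array"},"translation":{"type":"array"},"fingers":{"type":"array"}},"required":["rotation","translation","fingers"]}

```bash
mkdir -p pics
python3 - <<'E'
from plant import arm,cams
import cv2,numpy as np
s=arm.get_state();print({k:np.round(v,2).tolist() for k,v in s.items()})
for n in("scene","side","wrist"):
    i=cams.camera_info(n);print(n,i["fov_y"],i["cx"],i["cy"],np.round(i["cam_to_world"],3).tolist())
    cv2.imwrite(f"pics/{n}0.png",cams.grab_frame(n)[:,:,::-1])
E
```

```text
{'clock': 0.0, 'joints': [66.12, 24.28, 93.43, -0.0, 62.37, -1.09], 'dq': [-0.03, 0.01, 0.03, -0.0, 0.08, -0.02], 'effort': [0.0, -55.74, -28.17, 0.0, 0.01, -0.0], 'tool_pos': [241.87, 575.74, 244.55], 'orientation': [[-0.0, -0.92, 0.39], [-0.0, 0.39, 0.92], [-1.0, 0.0, -0.0]], 'ft_force': [0.21, -0.63, 1.07], 'ft_torque': [-0.01, 0.0, -0.01], 'width': 85.19}
scene 44.398545875720416 336.7754034034095 236.52041182703653 [[0.107, 0.831, -0.546, 1342.289], [0.994, -0.081, 0.071, -128.009], [0.015, -0.551, -0.835, 1493.236], [0.0, 0.0, 0.0, 1.0]]
side 42.93610403496952 316.8947864052489 243.45940843995538 [[0.791, -0.453, 0.411, -110.998], [-0.612, -0.566, 0.553, -806.001], [-0.018, -0.689, -0.725, 1179.682], [0.0, 0.0, 0.0, 1.0]]
wrist 71.03973705478064 319.37050201308205 246.60848838689142 [[0.387, 0.875, 0.292, 167.156], [0.922, -0.367, -0.123, 605.747], [-0.0, 0.317, -0.949, 371.394], [0.0, 0.0, 0.0, 1.0]]
```

View pics/scene0.png

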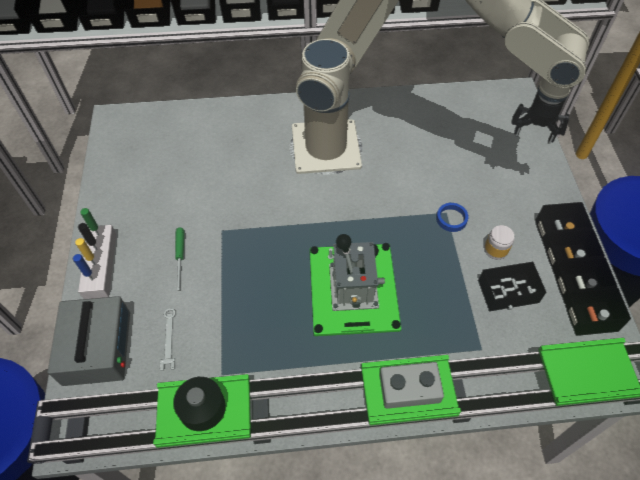

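View pics/side0.png

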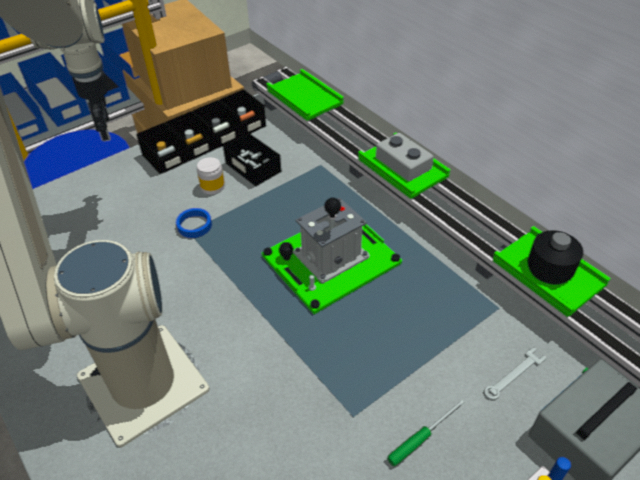

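View pics/wrist0.png

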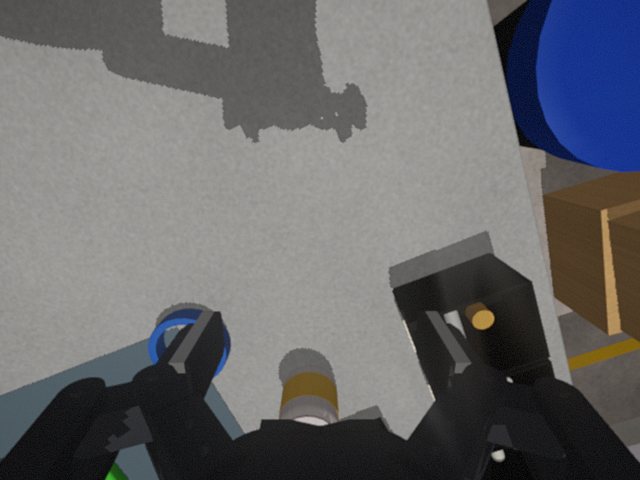

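Scene: the unit is near (355,285) with its knob at (343,242) and the red plug at about (363,278). Side: the knob is at (333,205). I'll zoom in next.

Run:
```python
import cv2
a=cv2.imread("pics/scene0.png")[225:340,300:410];b=cv2.imread("pics/side0.png")[185:320,255:410]
a=cv2.resize(a,(395,413),interpolation=cv2.INTER_CUBIC)
a=cv2.resize(cv2.imread("pics/scene0.png")[225:340,300:410],None,fx=5,fy=5,interpolation=cv2.INTER_CUBIC)
b=cv2.resize(b,None,fx=4,fy=4,interpolation=cv2.INTER_CUBIC)
cv2.imwrite("pics/a.png",a);cv2.imwrite("pics/b.png",b)
```

```text
(no output)
```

View pics/a.png

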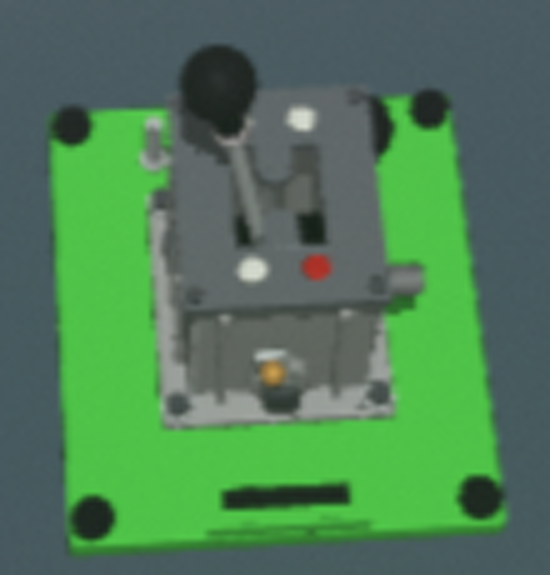

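View pics/b.png

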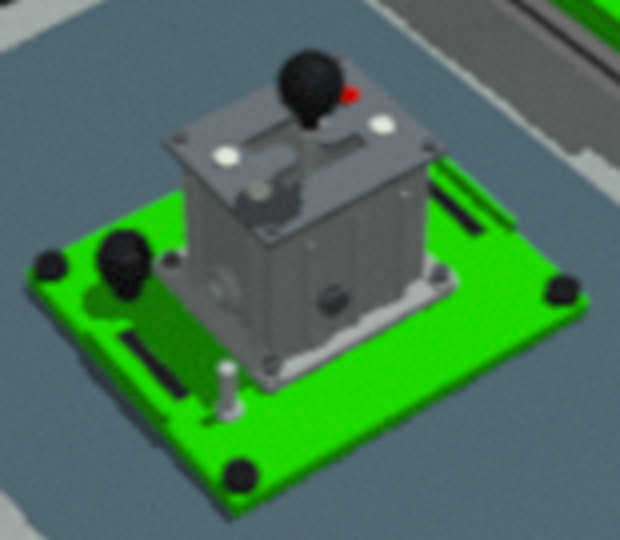

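```bash
cat > h.py <<'E'
from plant import arm,cams
import cv2,numpy as np
def ray(i,uv):
    f=240/np.tan(np.radians(i["fov_y"]/2));T=np.array(i["cam_to_world"])
    d=np.array([(uv[0]-i["cx"])/f,(uv[1]-i["cy"])/f,1.]);d=T[:3,:3]@d
    return T[:3,3],d/np.linalg.norm(d)
def onz(i,uv,z):
    o,d=ray(i,uv);return o+d*(z-o[2])/d[2]
def tri(r):
    A=sum(np.eye(3)-np.outer(d,d) for o,d in r);b=sum((np.eye(3)-np.outer(d,d))@o for o,d in r)
    p=np.linalg.solve(A,b);return p,[np.linalg.norm(np.cross(p-o,d)) for o,d in r]
def blobs(img,mask,box,amin):
    m=np.zeros(mask.shape,np.uint8);x0,y0,x1,y1=box;m[y0:y1,x0:x1]=mask[y0:y1,x0:x1]
    n,l,st,c=cv2.connectedComponentsWithStats(m.astype(np.uint8))
    return [(np.round(c[k],1).tolist(),st[k].tolist()) for k in range(1,n) if st[k][4]>=amin]
E
python3 - <<'E'
from h import *
for n,box in(("scene",(300,225,410,345)),("side",(255,185,410,320))):
    im=cv2.imread(f"pics/{n}0.png").astype(int);b,g,r=im[...,0],im[...,1],im[...,2];i=cams.camera_info(n)
    print(n)
    for nm,m,a in(("red",(r>130)&(g<90)&(b<90),4),("white",(im.min(2)>165),5),("dark",im.max(2)<55,15)):
        for c,st in blobs(im,m,box,a): print(nm,c,st,onz(i,c,146).round(1),onz(i,c,18).round(1))
E
```

```text
scene
red [363.0, 278.0] [361, 276, 5, 5, 21] [597.   40.8 146. ] [526.2  56.9  18. ]
white [359.8, 248.4] [358, 247, 5, 4, 16] [505.   44.2 146. ] [425.5  60.6  18. ]
white [349.9, 278.6] [348, 277, 5, 4, 17] [595.4   6.4 146. ] [524.4  19.1  18. ]
dark [343.3, 242.1] [336, 234, 15, 18, 195] [480.5   2.  146. ] [398.6  14.3  18. ]
dark [385.4, 246.2] [383, 243, 6, 7, 34] [504.8 114.5 146. ] [425.2 137.5  18. ]
dark [375.7, 249.7] [374, 245, 4, 10, 24] [513.4  86.6 146. ] [434.6 107.   18. ]
dark [313.8, 249.5] [311, 247, 6, 6, 32] [496.4 -80.1 146. ] [416.  -75.5  18. ]
dark [362.0, 270.3] [360, 268, 5, 6, 26] [573.6  41.2 146. ] [500.6  57.3  18. ]
dark [395.8, 324.0] [393, 321, 7, 7, 41] [735.8 105.3 146. ] [678.2 127.5  18. ]
dark [356.5, 323.9] [346, 323, 23, 3, 52] [725.7   7.4 146. ] [667.1  20.3  18. ]
dark [318.1, 328.2] [315, 325, 7, 7, 40] [727.8 -89.2 146. ] [669.4 -85.5  18. ]
side
red [342.4, 208.2] [341, 206, 4, 5, 16] [597.8  38.4 146. ] [685.5 142.9  18. ]
white [350.1, 215.6] [348, 214, 5, 4, 17] [595.7   6.2 146. ] [683.2 106.8  18. ]
white [311.5, 223.5] [309, 222
[... 269 characters left out ...]
5.5  -7.8 146. ] [840.3  91.   18. ]
dark [332.1, 206.3] [325, 198, 16, 19, 216] [582.3  59.7 146. ] [668.1 166.9  18. ]
dark [368.3, 237.2] [363, 232, 12, 11, 27] [582.  -76.9 146. ] [667.8  13.4  18. ]
dark [285.9, 250.5] [280, 243, 13, 17, 165] [405.3   9.8 146. ] [469.3 110.8  18. ]
dark [267.0, 251.1] [264, 248, 7, 7, 41] [370.   35.7 146. ] [429.6 139.9  18. ]
dark [395.2, 257.3] [392, 254, 7, 7, 40] [ 587.9 -163.4  146. ] [674.4 -83.9  18. ]
dark [338.1, 261.0] [335, 259, 7, 5, 16] [479.1 -90.9 146. ] [552.1  -2.4  18. ]
dark [293.2, 275.7] [286, 268, 15, 16, 48] [373.3 -62.6 146. ] [433.3  29.4  18. ]
dark [314.6, 303.8] [311, 300, 8, 8, 46] [ 362.5 -154.9  146. ] [421.1 -74.3  18. ]
```

Run:
```python
from h import *
p,e=tri([ray(cams.camera_info("scene"),(343.6,241.4)),ray(cams.camera_info("side"),(332.6,206.2))]);print(p,e)
a=np.radians(-2.4);R=np.array([[np.cos(a),-np.sin(a)],[np.sin(a),np.cos(a)]])
print(R.T@(p[:2]-[550.5,25.2]))
```

```text
[529.97206169  -5.70857471 225.20539131] [np.float64(1.2561671757871924), np.float64(1.2561671757871216)]
[-19.21561505 -31.74108347]
```

```bash
cat >> h.py <<'E'
C=np.array([550.5,25.2]);A=-2.4
from scipy.spatial.transform import Rotation as Ro
def U(x,y):
    a=np.radians(A);return C+[x*np.cos(a)-y*np.sin(a),x*np.sin(a)+y*np.cos(a)]
def inU(p):
    a=np.radians(A);d=np.array(p[:2])-C;return np.array([d[0]*np.cos(a)+d[1]*np.sin(a),-d[0]*np.sin(a)+d[1]*np.cos(a)])
def plan(x,y,z,yaw):  # yaw of tool y in unit frame, tool down
    s=arm.get_state();R=np.array(s["orientation"]);p=np.array(s["tool_pos"])
    w=np.radians(yaw+A);Y=np.array([np.cos(w),np.sin(w),0]);X=np.array([0,0,-1.]);T=np.c_[X,Y,np.cross(X,Y)]
    t=np.append(U(x,y),z)-p
    print("at unit",inU(p).round(1),"z",p[2].round(1),"F",np.round(s["ft_force"],1),"w",round(float(s["width"]),1),"t",s["clock"])
    print("rot",(Ro.from_matrix(R.T@T).as_rotvec()/np.pi).round(4),"trans",(R.T@t/500).round(4),"dist",np.linalg.norm(t).round(1))
E
python3 -c "
from h import *
plan(-80,-33,270,180)"
```

```text
at unit [-331.4  537.3] z 244.7 F [-0.3 -0.6  0.2] w 85.8 t 0.15
rot [-1.133e-01 -4.000e-04 -1.000e-04] trans [-0.0495 -0.8686 -0.8939] dist 623.7
```

Call:
move_arm(
  rotation=[
    [-0.113, 0, 0],
    [-0.113, 0, 0],
    [-0.113, 0, 0],
    [-0.113, 0, 0],
    [-0.113, 0, 0],
    [-0.113, 0, 0],
    [-0.113, 0, 0],
    [-0.113, 0, 0],
  ],
  translation=[
    [-0.05, -0.869, -0.894],
    [-0.05, -0.869, -0.894],
    [-0.05, -0.869, -0.894],
    [-0.05, -0.869, -0.894],
    [-0.05, -0.869, -0.894],
    [-0.05, -0.869, -0.894],
    [-0.05, -0.869, -0.894],
    [-0.05, -0.869, -0.894],
  ],
  fingers=[-1, -1, -1, -1, -1, -1, -1, -1],
)

```text
clock: 0.95
tool_pos: [387.9, 202.1, 261.4]
orientation: [[-0.0, -0.999, 0.042], [-0.001, 0.042, 0.999], [-1.0, 0.0, -0.001]]
ft_force: [1.0, 1.2, -0.0]
width: -0.0
```

```bash
python3 -c "
from h import *
plan(-80,-33,270,180)"
```

```text
at unit [-169.8  169.9] z 261.4 F [ 1.   1.2 -0. ] w -0.0 t 0.95
rot [-0.0001 -0.0003 -0.    ] trans [-0.0167 -0.1798 -0.4058] dist 222.1
```

Call:
move_arm(
  rotation=[
    [0, 0, 0],
    [0, 0, 0],
    [0, 0, 0],
    [0, 0, 0],
    [0, 0, 0],
    [0, 0, 0],
    [0, 0, 0],
  ],
  translation=[
    [-0.017, -0.18, -0.406],
    [-0.017, -0.18, -0.406],
    [-0.017, -0.18, -0.406],
    [-0.017, -0.18, -0.406],
    [-0.017, -0.18, -0.406],
    [-0.017, -0.18, -0.406],
    [-0.017, -0.18, -0.406],
  ],
  fingers=[-1, -1, -1, -1, -1, -1, -1],
)

```text
clock: 1.65
tool_pos: [468.9, -4.7, 269.8]
orientation: [[-0.001, -0.999, 0.044], [-0.001, 0.044, 0.999], [-1.0, 0.001, -0.001]]
ft_force: [-0.5, 0.7, -0.0]
width: -0.2
```

Run:
```python
from h import *
plan(-60,-34,222,180)
ims=[cams.grab_frame(n)[:,:,::-1] for n in ("scene","side","wrist")]
a=cv2.resize(ims[0][170:320,280:430],(400,400));b=cv2.resize(ims[1][130:290,240:400],(400,400))
cv2.imwrite("pics/c.png",np.hstack([a,b]));cv2.imwrite("pics/w1.png",ims[2])
```

```text
at unit [-80.2 -33.3] z 269.8 F [-0.5  0.7 -0. ] w -0.2 t 1.65
rot [-0.0007 -0.0002 -0.0003] trans [ 0.0956 -0.0406 -0.0012] dist 51.9
```

View pics/c.png

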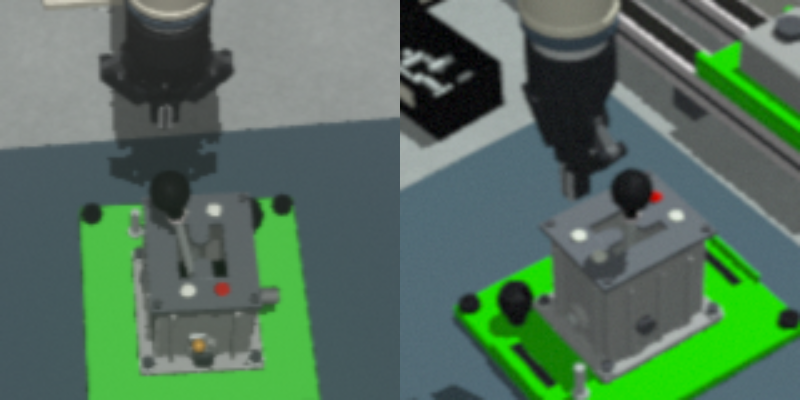

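View pics/w1.png

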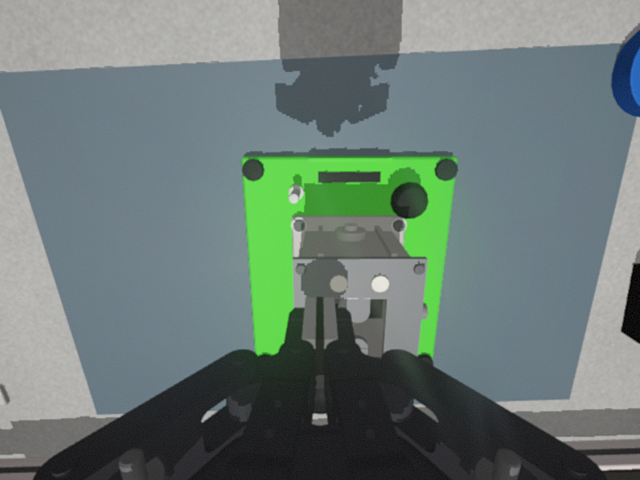

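The fingers are shut and sit behind the knob (scene crop: fingers at (165,118), knob at (170,190)). I'll lower them and then approach.

Call:
move_arm(
  rotation=[
    [0, 0, 0],
    [0, 0, 0],
    [0, 0, 0],
    [0, 0, 0],
    [0, 0, 0],
    [0, 0, 0],
    [0, 0, 0],
    [0, 0, 0],
  ],
  translation=[
    [0.05, 0, 0],
    [0.096, 0, 0],
    [0.096, -0.01, 0],
    [0.096, -0.025, 0],
    [0.096, -0.035, 0],
    [0.096, -0.044, 0],
    [0.096, -0.05, 0],
    [0.096, -0.05, 0],
  ],
  fingers=[-1, -1, -1, -1, -1, -1, -1, -1],
)

```text
clock: 2.6
tool_pos: [494.3, -4.6, 222.4]
orientation: [[0.0, -0.999, 0.041], [-0.001, 0.041, 0.999], [-1.0, -0.0, -0.001]]
ft_force: [-0.5, 0.0, 0.7]
width: -0.1
```

```bash
python3 -c "
from h import *
plan(-31,-34,222,180)"
```

```text
at unit [-54.9 -32.1] z 222.4 F [-0.5  0.   0.7] w -0.1 t 2.6
rot [ 0.0002 -0.0003  0.0001] trans [ 0.0007 -0.0478 -0.0037] dist 24.0
```

Call:
move_arm(
  rotation=[
    [0, 0, 0],
    [0, 0, 0],
    [0, 0, 0],
    [0, 0, 0],
    [0, 0, 0],
    [0, 0, 0],
    [0, 0, 0],
    [0, 0, 0],
  ],
  translation=[
    [0, -0.005, 0],
    [0, -0.01, 0],
    [0, -0.015, -0.002],
    [0, -0.02, -0.003],
    [0, -0.026, -0.003],
    [0, -0.032, -0.003],
    [0, -0.038, -0.003],
    [0, -0.038, -0.003],
  ],
  fingers=[-1, -1, -1, -1, -1, -1, -1, -1],
)

```text
clock: 3.4
tool_pos: [513.8, -7.0, 222.4]
orientation: [[0.001, -0.999, 0.041], [-0.001, 0.041, 0.999], [-1.0, -0.001, -0.001]]
ft_force: [-2.8, 0.0, 1.0]
width: -0.2
```

```bash
cat >> h.py <<'E'
def look(tag):
    s={}
    for n in("scene","side"):
        im=cams.grab_frame(n)[:,:,::-1].copy();s[n]=im
    a=cv2.resize(s["scene"][215:295,310:390],(400,400),interpolation=cv2.INTER_CUBIC);b=cv2.resize(s["side"][175:255,290:370],(400,400),interpolation=cv2.INTER_CUBIC)
    cv2.imwrite(f"pics/{tag}.png",np.hstack([a,b]))
def knob(a,b):  # pixels in the crop halves
    p,e=tri([ray(cams.camera_info("scene"),(310-.4+a[0]/5,215-.4+a[1]/5)),ray(cams.camera_info("side"),(290-.4+b[0]/5,175-.4+b[1]/5))])
    print("knob",p.round(1),"unit",inU(p).round(1),"res",round(float(e[0]),2))
E
python3 -c "
from h import *
plan(-31,-34,222,180);look('d')"
```

```text
at unit [-35.3 -33.7] z 222.4 F [-2.8  0.   1. ] w -0.2 t 3.4
rot [ 0.0003 -0.0003  0.0003] trans [ 0.0008 -0.0086 -0.0006] dist 4.3
```

View pics/d.png

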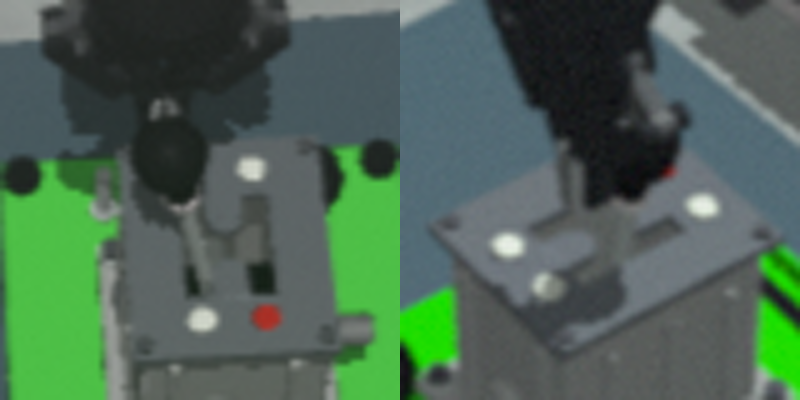

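```bash
python3 -c "
from h import *
i=cams.camera_info('scene')
for c,z in (((343.6,241.4),225),((310-.4+169/5,215-.4+157/5),228)): print(inU(onz(i,c,z)))"
```

```text
[-20.26315161 -30.70236591]
[ -4.41087313 -32.41933271]
```

Call:
move_arm(
  rotation=[
    [0, 0, 0],
    [0, 0, 0],
    [0, 0, 0],
    [0, 0, 0],
    [0, 0, 0],
  ],
  translation=[
    [0, -0.004, 0],
    [0, -0.008, 0],
    [0, -0.009, 0],
    [0, -0.009, 0],
    [0, -0.009, 0],
  ],
  fingers=[-1, -1, -1, -1, -1],
)

```text
clock: 4.0
tool_pos: [518.3, -7.2, 222.4]
orientation: [[0.001, -0.999, 0.041], [-0.001, 0.041, 0.999], [-1.0, -0.001, -0.001]]
ft_force: [-2.0, -0.8, 1.2]
width: -0.3
```

```bash
python3 -c "
from h import *
plan(-60,-34,222,180);look('e')"
```

```text
at unit [-30.8 -33.7] z 222.4 F [-2.  -0.8  1.2] w -0.3 t 4.0
rot [ 0.0003 -0.0003  0.0005] trans [ 0.0007  0.0584 -0.0006] dist 29.2
```

View pics/e.png

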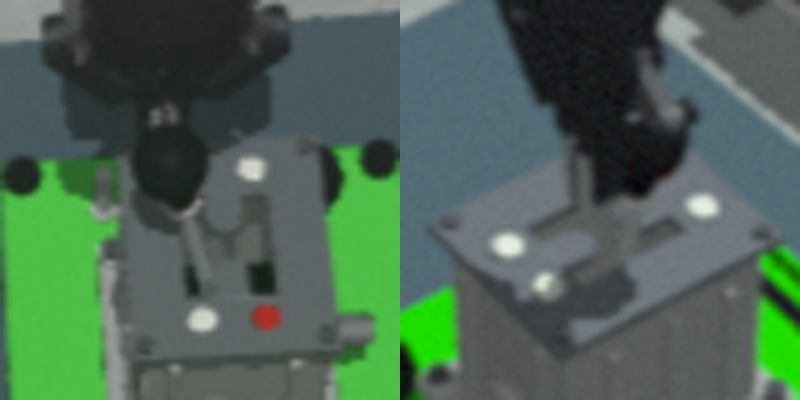

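Call:
move_arm(
  rotation=[
    [0, 0, 0],
    [0, 0, 0],
    [0.045, 0, 0],
    [0.09, 0, 0],
    [0.135, 0, 0],
    [0.18, 0, 0],
    [0.225, 0, 0],
    [0.27, 0, 0],
  ],
  translation=[
    [0, 0.05, 0],
    [0, 0.1, 0],
    [0, 0.1, -0.03],
    [0, 0.1, -0.06],
    [0, 0.1, -0.09],
    [0, 0.1, -0.12],
    [0, 0.1, -0.12],
    [0, 0.1, -0.12],
  ],
  fingers=[-1, -1, -1, -1, -1, -1, -1, -1],
)

```text
clock: 4.9
tool_pos: [466.5, -65.7, 222.5]
orientation: [[0.003, -0.625, 0.781], [-0.001, 0.781, 0.625], [-1.0, -0.003, 0.002]]
ft_force: [-0.6, 0.2, 0.1]
width: 0.2
```

```bash
python3 -c "
from h import *
plan(-80,-93,222,90)"
```

```text
at unit [-80.1 -94.3] z 222.5 F [-0.6  0.2  0.1] w 0.2 t 4.9
rot [0.2281 0.0008 0.0007] trans [0.001  0.0018 0.0019] dist 1.4
```

Call:
move_arm(
  rotation=[
    [0.045, 0, 0],
    [0.09, 0, 0],
    [0.135, 0, 0],
    [0.18, 0, 0],
    [0.228, 0, 0],
    [0.228, 0, 0],
  ],
  translation=[
    [0, 0, 0],
    [0, 0, 0],
    [0, 0, 0],
    [0, 0, 0],
    [0, 0, 0],
    [0, 0, 0],
  ],
  fingers=[-1, -1, -1, -1, -1, -1],
)

```text
clock: 5.5
tool_pos: [467.0, -65.7, 222.6]
orientation: [[0.004, 0.043, 0.999], [-0.001, 0.999, -0.043], [-1.0, -0.001, 0.004]]
ft_force: [0.8, -0.0, -0.7]
width: 0.5
```

```bash
python3 -c "
from h import *
plan(0,-90,222,90);look('f')"
```

```text
at unit [-79.6 -94.4] z 222.6 F [ 0.8 -0.  -0.7] w 0.5 t 5.5
rot [-0.0004  0.0014  0.0004] trans [0.002  0.0089 0.1592] dist 79.7
```

View pics/f.png

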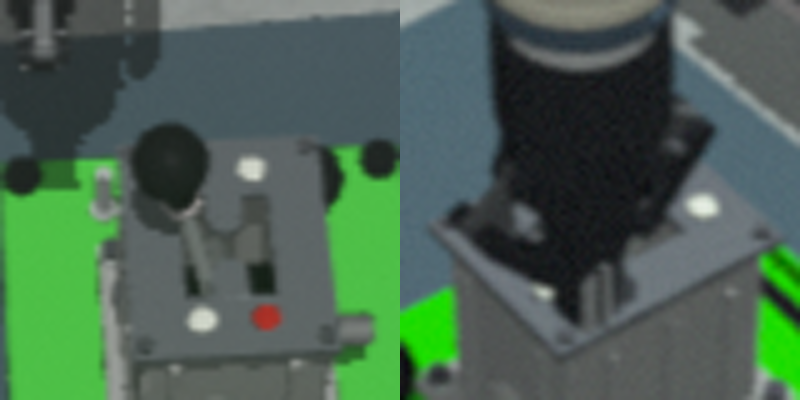

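Call:
move_arm(
  rotation=[
    [0, 0, 0],
    [0, 0, 0],
    [0, 0, 0],
    [0, 0, 0],
    [0, 0, 0],
    [0, 0, 0],
  ],
  translation=[
    [0, 0, 0.05],
    [0, 0, 0.1],
    [0, 0.005, 0.14],
    [0, 0.009, 0.158],
    [0, 0.025, 0.158],
    [0, 0.03, 0.158],
  ],
  fingers=[-1, -1, -1, -1, -1, -1],
)

```text
clock: 6.2
tool_pos: [545.4, -52.9, 222.5]
orientation: [[0.002, 0.036, 0.999], [-0.001, 0.999, -0.036], [-1.0, -0.001, 0.002]]
ft_force: [0.4, -0.5, 0.3]
width: -0.1
```

```bash
python3 -c "
from h import *
plan(0,-30,222,90)
i=cams.camera_info('scene')
print(inU(onz(i,(310-.4+170/5,215-.4+162/5),228.5)))"
```

```text
at unit [ -1.8 -78.2] z 222.5 F [ 0.4 -0.5  0.3] w -0.1 t 6.2
rot [0.0018 0.0008 0.0003] trans [0.0009 0.0965 0.0042] dist 48.3
[ -1.05380011 -32.15972214]
```

Call:
move_arm(
  rotation=[
    [0.002, 0, 0],
    [0.002, 0, 0],
    [0.002, 0, 0],
    [0.002, 0, 0],
    [0.002, 0, 0],
    [0.002, 0, 0],
    [0.002, 0, 0],
    [0.002, 0, 0],
  ],
  translation=[
    [0, 0.01, 0.002],
    [0, 0.02, 0.003],
    [0, 0.028, 0.003],
    [0, 0.036, 0.003],
    [0, 0.044, 0.003],
    [0, 0.052, 0.003],
    [0, 0.06, 0.003],
    [0, 0.06, 0.003],
  ],
  fingers=[-1, -1, -1, -1, -1, -1, -1, -1],
)

```text
clock: 7.0
tool_pos: [548.0, -22.4, 222.4]
orientation: [[0.002, 0.042, 0.999], [-0.0, 0.999, -0.042], [-1.0, -0.0, 0.002]]
ft_force: [-0.5, 0.2, -0.1]
width: -0.1
```

```bash
python3 -c "
from h import *
plan(0,3,222,90);look('g')"
```

```text
at unit [ -0.5 -47.6] z 222.4 F [-0.5  0.2 -0.1] w -0.1 t 7.0
rot [-0.0001  0.0008  0.0001] trans [0.0008 0.1012 0.0009] dist 50.6
```

View pics/g.png

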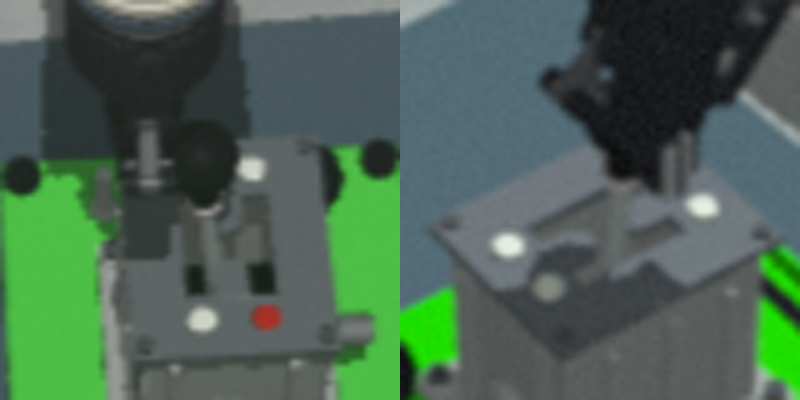

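The lever is crossing: the knob now shows at (204,161) in the scene crop, and the force is low. I'll keep pushing.

Call:
move_arm(
  rotation=[
    [0, 0, 0],
    [0, 0, 0],
    [0, 0, 0],
    [0, 0, 0],
    [0, 0, 0],
    [0, 0, 0],
    [0, 0, 0],
    [0, 0, 0],
  ],
  translation=[
    [0, 0.012, 0.001],
    [0, 0.025, 0.001],
    [0, 0.038, 0.001],
    [0, 0.05, 0.001],
    [0, 0.062, 0.001],
    [0, 0.074, 0.001],
    [0, 0.084, 0.001],
    [0, 0.084, 0.001],
  ],
  fingers=[-1, -1, -1, -1, -1, -1, -1, -1],
)

```text
clock: 7.9
tool_pos: [549.9, 20.4, 222.0]
orientation: [[0.001, 0.042, 0.999], [0.0, 0.999, -0.042], [-1.0, 0.0, 0.001]]
ft_force: [0.5, -0.2, -0.4]
width: 0.1
```

```bash
python3 -c "
from h import *
plan(0,3,222,90);look('i')"
```

```text
at unit [-0.4 -4.8] z 222.0 F [ 0.5 -0.2 -0.4] w 0.1 t 7.9
rot [ 0.      0.0004 -0.0001] trans [-0.0001  0.0156  0.0009] dist 7.8
```

View pics/i.png

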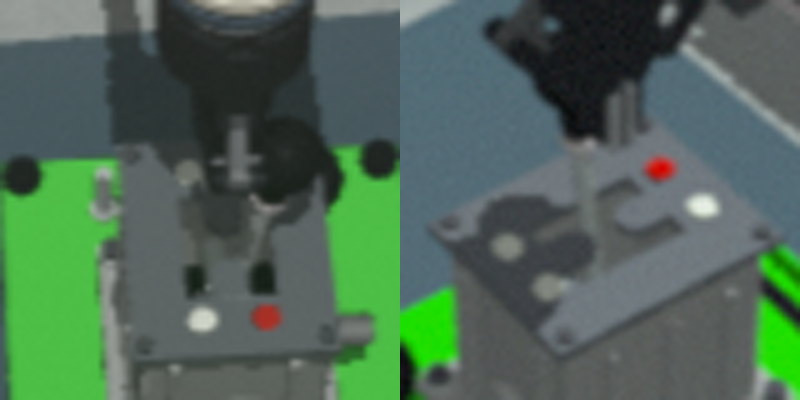

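Call:
move_arm(
  rotation=[
    [0, 0, 0],
    [0, 0, 0],
    [0, 0, 0],
    [0, 0, 0],
    [0, 0, 0],
  ],
  translation=[
    [0, 0.005, 0],
    [0, 0.009, 0],
    [0, 0.012, 0],
    [0, 0.014, 0],
    [0, 0.014, 0],
  ],
  fingers=[-1, -1, -1, -1, -1],
)

```text
clock: 8.5
tool_pos: [550.0, 27.0, 221.7]
orientation: [[0.001, 0.042, 0.999], [0.0, 0.999, -0.042], [-1.0, 0.0, 0.001]]
ft_force: [0.3, -1.5, -0.9]
width: 0.0
```

```bash
python3 -c "
from h import *
plan(-5,-30,222,90);look('j')
i=cams.camera_info('scene')
print(inU(onz(i,(310-.4+283/5,215-.4+161/5),228.5)))"
```

```text
at unit [-0.6  1.8] z 221.7 F [ 0.3 -1.5 -0.9] w 0.0 t 8.5
rot [-0.0001  0.0002 -0.0001] trans [-0.0005 -0.0635 -0.0088] dist 32.1
[ 1.55346199 25.42815954]
```

View pics/j.png

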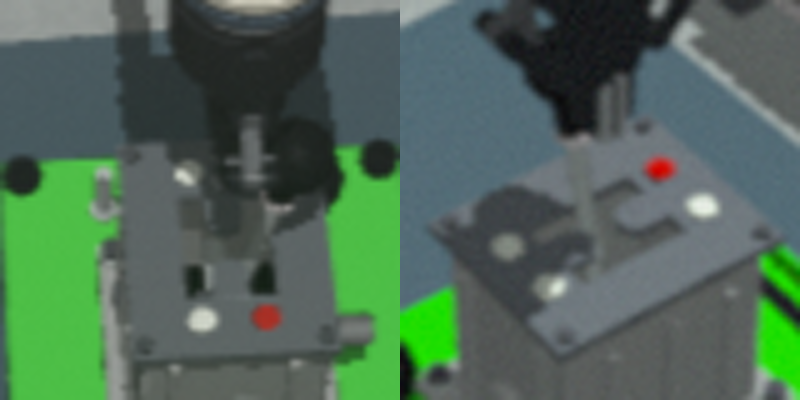

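Call:
move_arm(
  rotation=[
    [0, 0, 0],
    [0, 0, 0],
    [0, 0, 0],
  ],
  translation=[
    [0, 0.003, 0],
    [0, 0.004, 0],
    [0, 0.004, 0],
  ],
  fingers=[-1, -1, -1],
)

```text
clock: 8.9
tool_pos: [550.0, 29.0, 221.8]
orientation: [[0.001, 0.042, 0.999], [0.0, 0.999, -0.042], [-1.0, 0.0, 0.001]]
ft_force: [-0.3, -1.6, -1.9]
width: -0.1
```

Call:
move_arm(
  rotation=[
    [0, 0, 0],
    [0, 0, 0],
    [0, 0, 0],
    [0, 0, 0],
    [0, 0, 0],
    [0, 0, 0],
    [0, 0, 0],
  ],
  translation=[
    [0, -0.03, 0],
    [0, -0.07, 0],
    [0, -0.08, -0.04],
    [0, -0.08, -0.09],
    [0, -0.08, -0.14],
    [0, -0.08, -0.16],
    [0, -0.08, -0.16],
  ],
  fingers=[-1, -1, -1, -1, -1, -1, -1],
)

```text
clock: 9.6
tool_pos: [467.7, -7.9, 222.0]
orientation: [[0.001, 0.042, 0.999], [0.0, 0.999, -0.042], [-1.0, 0.0, 0.001]]
ft_force: [0.0, -1.2, 0.5]
width: 0.0
```

```bash
python3 -c "
from h import *
plan(-80,34,222,180);look('k')"
```

```text
at unit [-81.3 -36.6] z 222.0 F [ 0.  -1.2  0.5] w 0.0 t 9.6
rot [-5.002e-01  4.000e-04  1.000e-04] trans [1.000e-04 1.411e-01 2.500e-03] dist 70.6
```

View pics/k.png

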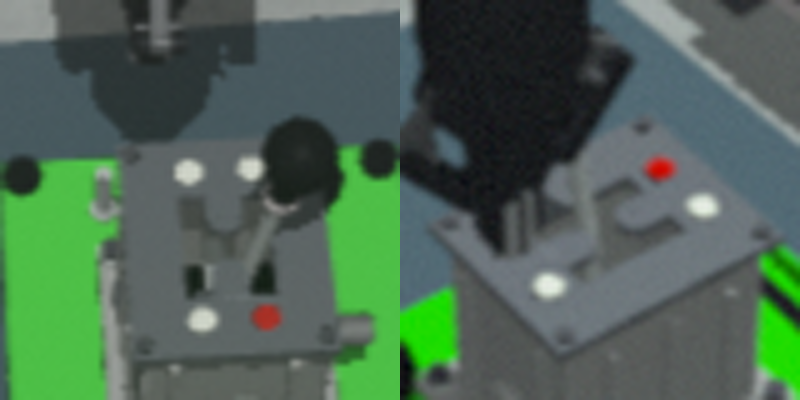

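The lever stands on the right side in neutral, with the knob at (300,157) in the scene crop. Next I'll rotate the tool back and get behind it.

Call:
move_arm(
  rotation=[
    [-0.045, 0, 0],
    [-0.09, 0, 0],
    [-0.135, 0, 0],
    [-0.18, 0, 0],
    [-0.225, 0, 0],
    [-0.27, 0, 0],
    [-0.315, 0, 0],
    [-0.36, 0, 0],
  ],
  translation=[
    [0, 0.02, 0],
    [0, 0.04, 0],
    [0, 0.06, 0],
    [0, 0.08, 0],
    [0, 0.1, 0],
    [0, 0.12, 0],
    [0, 0.141, 0],
    [0, 0.141, 0.002],
  ],
  fingers=[-1, -1, -1, -1, -1, -1, -1, -1],
)

```text
clock: 10.5
tool_pos: [475.2, 63.7, 222.5]
orientation: [[0.004, -0.889, 0.457], [0.001, 0.457, 0.889], [-1.0, -0.003, 0.002]]
ft_force: [0.1, -0.0, 0.1]
width: 0.0
```

```bash
python3 -c "
from h import *
plan(-80,34,222,180)
i=cams.camera_info('scene')
print(inU(onz(i,(310-.4+300/5,215-.4+157/5),226.5)))"
```

```text
at unit [-76.8  35.3] z 222.5 F [ 0.1 -0.   0.1] w 0.0 t 10.5
rot [-0.1379  0.0005  0.0012] trans [ 0.0009  0.0047 -0.005 ] dist 3.5
[-1.63363551 34.56700451]
```

Call:
move_arm(
  rotation=[
    [-0.045, 0, 0],
    [-0.09, 0, 0],
    [-0.138, 0, 0],
    [-0.138, 0, 0],
    [-0.138, 0, 0],
  ],
  translation=[
    [0, 0, 0],
    [0, 0, 0],
    [0, 0.005, -0.004],
    [0, 0.005, -0.004],
    [0, 0.005, -0.004],
  ],
  fingers=[-1, -1, -1, -1, -1],
)

```text
clock: 11.0
tool_pos: [473.0, 63.1, 222.5]
orientation: [[0.005, -0.999, 0.045], [0.001, 0.045, 0.999], [-1.0, -0.005, 0.001]]
ft_force: [0.4, -0.2, -0.4]
width: -0.2
```

```bash
python3 -c "
from h import *
plan(-40,34.5,220,180)"
```

```text
at unit [-79.   34.7] z 222.5 F [ 0.4 -0.2 -0.4] w -0.2 t 11.0
rot [-0.0011  0.0003  0.0014] trans [ 0.0054 -0.078  -0.0001] dist 39.1
```

Call:
move_arm(
  rotation=[
    [-0.001, 0, 0],
    [-0.001, 0, 0],
    [-0.001, 0, 0],
    [-0.001, 0, 0],
    [-0.001, 0, 0],
    [-0.001, 0, 0],
    [-0.001, 0, 0],
    [-0.001, 0, 0],
  ],
  translation=[
    [0.004, -0.03, 0],
    [0.006, -0.06, 0],
    [0.008, -0.08, 0],
    [0.008, -0.09, 0],
    [0.008, -0.1, 0],
    [0.008, -0.11, 0],
    [0.008, -0.12, 0],
    [0.008, -0.12, 0],
  ],
  fingers=[-1, -1, -1, -1, -1, -1, -1, -1],
)

```text
clock: 11.8
tool_pos: [533.5, 60.4, 218.8]
orientation: [[0.005, -0.999, 0.042], [0.001, 0.042, 0.999], [-1.0, -0.005, 0.001]]
ft_force: [-0.9, -0.6, 0.3]
width: -0.0
```

```bash
python3 -c "
from h import *
plan(10,34.5,218,180);look('l')"
```

```text
at unit [-18.5  34.5] z 218.8 F [-0.9 -0.6  0.3] w -0.0 t 11.8
rot [-0.0001  0.0003  0.0016] trans [ 0.0019 -0.057   0.    ] dist 28.5
```

View pics/l.png

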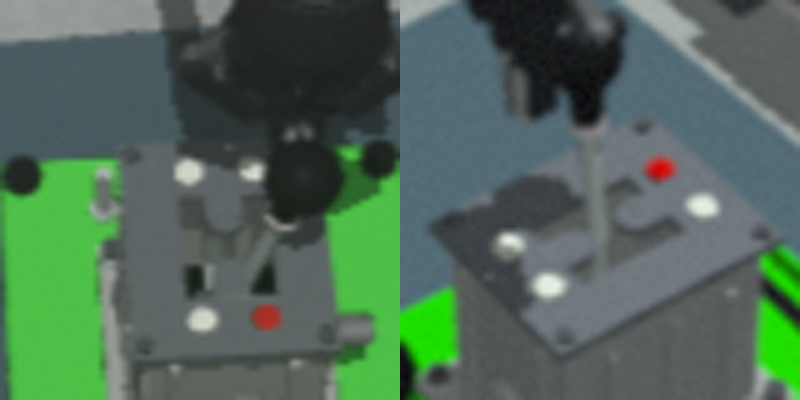

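The lever is entering the slot: the knob is at (303,175) and moving toward the red plug. I'll continue.

Call:
move_arm(
  rotation=[
    [0, 0, 0],
    [0, 0, 0],
    [0, 0, 0],
    [0, 0, 0],
    [0, 0, 0],
    [0, 0, 0],
    [0, 0, 0],
    [0, 0, 0],
  ],
  translation=[
    [0.001, -0.01, 0],
    [0.002, -0.02, 0],
    [0.003, -0.03, 0],
    [0.004, -0.04, 0],
    [0.004, -0.048, 0],
    [0.004, -0.055, 0],
    [0.004, -0.058, 0],
    [0.004, -0.058, 0],
  ],
  fingers=[-1, -1, -1, -1, -1, -1, -1, -1],
)

```text
clock: 12.7
tool_pos: [562.2, 59.1, 216.6]
orientation: [[0.005, -0.999, 0.042], [0.001, 0.042, 0.999], [-1.0, -0.005, 0.001]]
ft_force: [-2.4, 0.6, -1.8]
width: -0.2
```

```bash
python3 -c "
from h import *
plan(15,34.5,217,180);look('m')"
```

```text
at unit [10.3 34.4] z 216.6 F [-2.4  0.6 -1.8] w -0.2 t 12.7
rot [-0.0001  0.0003  0.0015] trans [-0.0008 -0.0094  0.0003] dist 4.7
```

View pics/m.png

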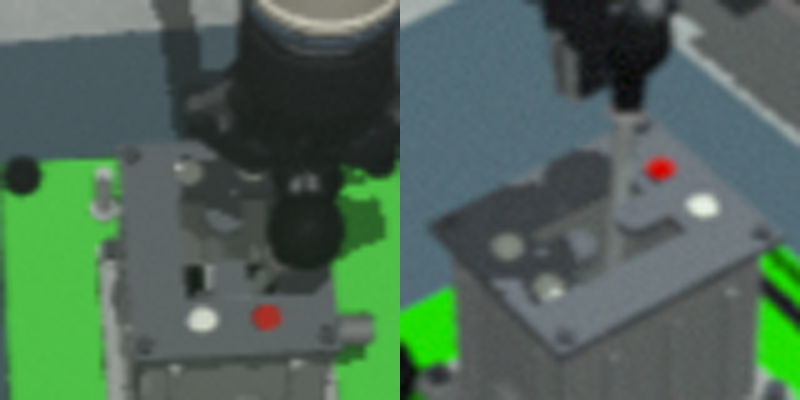

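Call:
move_arm(
  rotation=[
    [0, 0, 0],
    [0, 0, 0],
    [0, 0, 0],
    [0, 0, 0],
  ],
  translation=[
    [0, -0.004, 0],
    [0, -0.007, 0],
    [0, -0.008, 0],
    [0, -0.008, 0],
  ],
  fingers=[-1, -1, -1, -1],
)

```text
clock: 13.2
tool_pos: [566.3, 59.1, 216.8]
orientation: [[0.005, -0.999, 0.042], [0.001, 0.042, 0.999], [-1.0, -0.005, 0.001]]
ft_force: [-2.3, 0.1, -1.6]
width: 0.1
```

Call:
move_arm(
  rotation=[
    [0, 0, 0],
    [0, 0, 0],
    [0, 0, 0],
  ],
  translation=[
    [0, -0.002, 0],
    [0, -0.003, 0],
    [0, -0.003, 0],
  ],
  fingers=[-1, -1, -1],
)

```text
clock: 13.5
tool_pos: [567.1, 59.0, 216.7]
orientation: [[0.004, -0.999, 0.042], [0.001, 0.042, 0.999], [-1.0, -0.004, 0.001]]
ft_force: [-5.3, 1.0, -0.2]
width: 0.0
```

```bash
python3 -c "
from h import *
plan(15,34.5,217,180)"
```

```text
at unit [15.2 34.5] z 216.7 F [-5.3  1.  -0.2] w 0.0 t 13.5
rot [-0.0002  0.0003  0.0012] trans [-0.0006  0.0004  0.0001] dist 0.4
```

Force is rising, which suggests the stop. I'll press slightly more to be sure.

Call:
move_arm(
  rotation=[
    [0, 0, 0],
    [0, 0, 0],
    [0, 0, 0],
  ],
  translation=[
    [0, -0.002, 0],
    [0, -0.003, 0],
    [0, -0.003, 0],
  ],
  fingers=[-1, -1, -1],
)

```text
clock: 13.8
tool_pos: [567.4, 59.0, 216.6]
orientation: [[0.001, -0.999, 0.042], [0.001, 0.042, 0.999], [-1.0, -0.001, 0.001]]
ft_force: [-6.8, 0.3, 1.3]
width: 0.2
```

Call:
move_arm(
  rotation=[
    [0, 0, 0],
    [0, 0, 0],
    [0, 0, 0],
  ],
  translation=[
    [0, -0.002, 0],
    [0, -0.003, 0],
    [0, -0.003, 0],
  ],
  fingers=[-1, -1, -1],
)

```text
clock: 14.1
tool_pos: [567.5, 59.0, 216.6]
orientation: [[-0.002, -0.999, 0.042], [0.001, 0.042, 0.999], [-1.0, 0.002, 0.001]]
ft_force: [-8.7, -0.3, 2.7]
width: -0.0
```

It has reached a firm stop at about 9 N with no more travel. I'll back off and check.

Call:
move_arm(
  rotation=[
    [0, 0, 0],
    [0, 0, 0],
    [0, 0, 0],
    [0, 0, 0],
    [0, 0, 0],
    [0, 0, 0],
    [0, 0, 0],
    [0, 0, 0],
  ],
  translation=[
    [0, 0.02, 0],
    [0, 0.06, 0],
    [0, 0.12, 0],
    [0, 0.18, 0],
    [0, 0.24, 0],
    [-0.06, 0.28, 0],
    [-0.1, 0.28, 0],
    [-0.1, 0.28, 0],
  ],
  fingers=[-1, -1, -1, -1, -1, -1, -1, -1],
)

```text
clock: 14.9
tool_pos: [429.7, 65.2, 270.2]
orientation: [[0.006, -0.999, 0.042], [0.002, 0.042, 0.999], [-1.0, -0.006, 0.002]]
ft_force: [-0.2, -0.1, 0.6]
width: 0.2
```

```bash
python3 -c "
from h import *
plan(15,34.5,217,180);look('n')
cv2.imwrite('pics/n2.png',cams.grab_frame('scene')[:,:,::-1])"
```

```text
at unit [-122.3   34.9] z 270.2 F [-0.2 -0.1  0.6] w 0.2 t 14.9
rot [-0.0001  0.0007  0.0019] trans [ 0.108 -0.274 -0.001] dist 147.3
```

View pics/n.png

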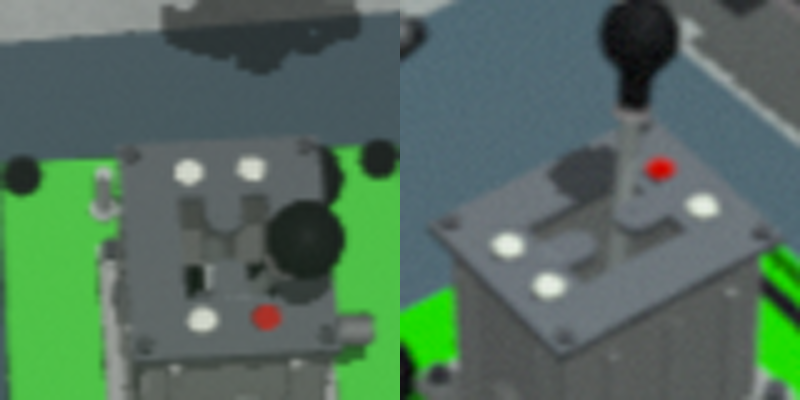

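View pics/n2.png

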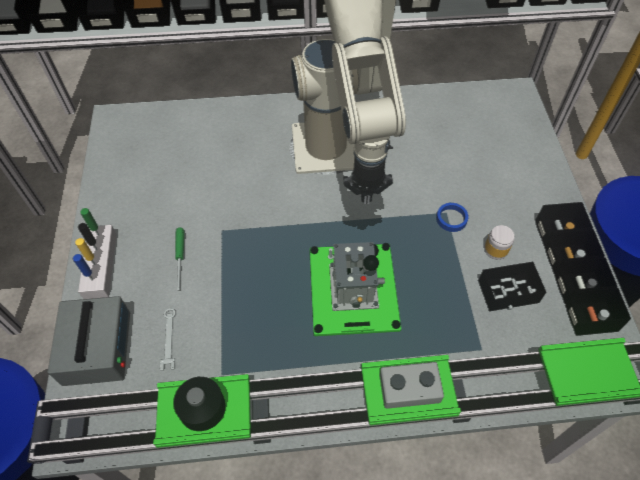

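```bash
python3 -c "
from h import *
knob((305,240),(239,36))
for n in (0,):
  print(175*np.sin(.26),175*np.cos(.26)*np.sin(.2))"
```

```text
knob [596.   56.4 220.5] unit [44.1 33.1] res 0.02
44.98909658112714 33.59860879253157
```

The knob is at unit (44.1, 33.1), and fully home is (45.0, 33.6). It's home in the red slot and the robot is clear.

```bash
python3 -c "
from plant import ticket
print(ticket.sign_off())"
```

```text
the job is handed in; nothing more can be done
None
```

The gear selector is in reverse, and I've handed the job in. With the fingers shut, I pushed the knob forward to neutral, across to the right slot, then forward into the slot with the red plug, without gripping it or entering the other gear.

- **Home position:** after I backed off, two cameras put the knob at unit (44.1, 33.1) mm, 220.5 mm up. Fully home is (45.0, 33.6) mm, about 220 mm up, so it agrees within the 2 mm calibration. At the end of travel the lever met a firm stop at about 9 N.
- **Limits:** I used about 15 s of the 48 s, and the highest tool force I read was about 9 N.
- **Things lying around:** in the last scene picture they look unmoved by eye; I didn't measure them.
- **Robot:** it finished clear of everything, and no check failed or disagreed.

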